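Angle the drip pan past the post and home under the grinder

ROBOT

A 7-joint arm with a two-finger parallel gripper is mounted at the origin on the work surface. World frame = base frame: x ahead of the robot, y to its left, z up, the work surface at z = 0. Lengths are in m, angles in rad, forces in N, time in s.
With the tool pointing down it reaches from about 0.4 to 0.875 m from the base axis. Payload 4.4 kg.
Tool frame: the origin (TCP) lies between the finger pads; the fingertips stand ctrl.tcp_to_tips ahead of it and the grasp point (between the pads) lies 8 mm behind it (ctrl.tcp_to_tips is the distance from the TCP to the fingertips, in m); z points along the fingers, x is the direction in which the jaws open and shut, and the axes are right-handed (so a half turn about z gives the same grasp; the last joint's range is limited). The gripper opens to 85 mm and grips with 20 to 120 N. Pads are 22 mm wide; open, the fingers measure 114 mm over their backs; the gripper's body (76 mm by 85 mm) begins 54 mm behind the grasp point. The pads swing forward as they close: fully open they stand 13 mm farther back than shut.
Start: joints at [1.192, 0.628, 0.038, 1.517, -0.027, 0.996, -0.02], TCP at [0.2, -0.618, 0.242] pointing down, gripper open.
Joint ranges: [-3.06, 3.06], [-0.37, 2.12], [-1.25, 1.32], [0.18, 2.47], [-1.1, 4.24], [0.23, 1.98], [-2.94, 2.94]. Speed limits (rad/s): [2.57, 2.57, 3.14, 3.14, 3.14, 3.14, 3.14].

INTERFACE

Orientations are given as [roll, pitch, yaw] about the fixed x, y, z axes, in that order (R = Rz(yaw) Ry(pitch) Rx(roll)).
In Python, from cell import readout, optics, ctrl gives the robot as it stands.
- The arm moves only by the tool move_arm, never from a script. Its argument "rows" is text: rows parted by semicolons, each of 7 numbers parted by spaces: the shift along the tool's x, y, z in m, then the turn, a rotation vector about the tool's x, y, z in degrees, then the finger opening in m, from 0 to 0.0854. A call has exactly 5 rows; each row shifts and turns the commanded pose from where the row before left it, along the tool's axes as they then stand; what a row does not reach is not made up. A row lasts 1/12 s, in which the tool goes at most 41.7 mm and 7.16 degrees, less where a joint would pass 70% of its speed; a pose out of reach is approached as far as the arm can. A call with a gripper value outside its range is refused whole. The fingers move at their own pace and stop on an object; "squeeze" is the grip in N (left out, the last holds). Time passes only in rows, so rows that do not move let the fingers close, or fill a call up. It gives the time, the measured TCP pose, the force and the opening at its end, in the units of the state.
- readout.get_state(): the state, without advancing time (a new reading comes with each control period).
- optics.grab_frame(name): name is "side" or "top" or "wrist"; returns the picture (480x640x3 uint8, blue, green, red); there is no depth.
- optics.calibration(name): a dict with "K" (3x3 intrinsics, pixels), "k1" (the pictures are not rectified: a ray, as slopes to the right and down, at radius r is drawn at 1 + k1 r^2 times it, then the intrinsics apply), "extrinsics" (4x4, takes a point from camera to world coordinates); the wrist camera has in their place "T_tool_cam" (4x4, takes a point from camera to tool coordinates, whose origin is the TCP and whose axes are the tool frame's). Camera axes: x right, y down, z forward; pixel columns grow to the right and rows downward; lengths in m; the calibration is good to about 2 mm. A picture is of the moment at which its call begins: read the wrist's pose just before it. calibration takes no time and is no camera call.
- ctrl.hand_in(): hands the job in, once; it reports no verdict.
The state is a dict: "time": time; "qpos": joint angles; "qvel": joint speeds; "joint_efforts": joint torques, N m; "ee_pos": TCP position; "ee_rot": TCP orientation; "force": force on the tool from outside, world axes, zero at the start; "wrist_torque": the same for the moment, N m; "grip_width": finger opening in m.
Only numpy, scipy, OpenCV 4.12 (cv2) and the standard library are available. Lean on these libraries where they do the work, as an engineer would, in place of code of your own. Each camera call takes 0.05 s, during which the arm holds its last target.

TASK

The long blue drip pan has been left out on the bench. Put it back where it belongs, between the two front feet of the blue twin-wheel grinder: by pushing alone, first one end and then the other, angle it in behind the short steel lamp-socket post and swing it home until its whole long side sits flush against the grinder's base. The pan must stay flat on the bench, never lifted or tipped; leave the other things on the bench where they are.

Things in the scene. Friction and masses are not known exactly. Their poses are not given: they have to be found in the camera images.
- pan: Long shallow open-topped blue plastic drip pan, loose, 0.3 to 0.6 kg, lying flat on the bench: 330 mm long (own y axis), 95 mm wide (x), 26 mm high, upright walls 3 mm thick, square corners. Origin: centre of its underside, on the bench; z up. Both long sides are alike, and both ends. It slides with ordinary dry friction.
- grinder: Blue twin-wheel wet grinder bolted to the bench, 280 mm high. Origin: on the bench, middle of its base's front face; x points into the machine (away from the robot), y left along the face. The face is flat, upright, 356 mm wide, 55 mm high. Two wheels (152 mm across, 40 wide, at y = +-125 mm) overhang it by 30 mm, no lower than 89 mm; other upper parts lie behind the face.
- bay (a point): Centre, at bench level, of the pan's home place: 47.5 mm in front of the grinder's front face, axes as the grinder's. At each side a foot rail 24 mm wide and 40 mm high sticks out 60 mm in front of the face; inner sides of the feet at y = +178 and -178 mm from here, so the pan has 13 mm of play at each end. Home = pan centre here, one long side against the face.
- socket: Dark steel screw-down socket for an arm lamp, now empty: a short upright post fixed to the bench in front of the left (+y) part of the bay. Origin: on the bench, on its axis. Foot disc 40 mm across and 10 mm high, above it a barrel 26 to 29 mm across to 60 mm height. A pan that is home clears the foot disc by 27 to 35 mm; the axis is 73 to 103 mm in from the inner side of the left foot rail.
- bottle: White round bottle with a red cap, 60 mm across, 170 mm high, standing; origin at the centre of its underside. Leave it alone.
- wrench: Steel wrench, 170 mm long, lying on the bench along its own x axis; leave it alone.
- jar: Amber jar with a black lid, 52 mm across, 65 mm high, standing; origin at the centre of its underside. Leave it alone.
- cup: White cup without a handle, 76 mm across, 90 mm high, standing; origin at the centre of its underside. Leave it alone.
- slab: Round banded stone slab, 90 mm across, 9 mm thick, lying flat; origin at the centre of its underside. Leave it alone.
- brush: Hand brush, 190 mm long, lying on the bench along its own x axis; leave it alone.
- stonebox: Open plywood box of rough stones, 110 (x) by 130 (y) by 50 mm high, 0.9 kg; origin at the centre of its underside. Leave it alone.

How it is judged:
At the end, for the whole second after the job is handed in: The pan lies flat and at rest between the grinder's front feet, its long side against the base's front face: centre within 7 mm of fully home, within 0.03 rad (1.7 degrees) of parallel to the face (x of pan in the frame of grinder between -0.0545 and -0.04 m and y of pan in the frame of grinder between -0.02 and 0.02 m and angle between the x axis of pan and the x axis of grinder, either way round below 0.03 rad and height (world z) of pan below 0.006 m and angle between pan's own z axis and vertical below 0.05 rad and linear speed of pan below 0.01 m/s); the robot touches nothing.
It fails at once if the pan is lifted off the bench or tipped (height (world z) of pan above 0.01 m or angle between pan's own z axis and vertical above 0.12 rad).
It fails at once if another thing on the bench is moved by more than 20 mm (distance of any of bottle, wrench, jar, cup, slab, brush, stonebox from where it was at the start of the episode above 0.02 m).
It also fails if it takes over 72 s, if anything falls off the work surface, if the arm or the gripper's body presses on something with over 40 N, if the wrist force passes 120 N, or if a joint passes its speed limit or range.

## Working session

There is one attempt and no reset: what is moved stays moved. The work goes in short steps, Python scripts to look and compute and a tool call to move; the robot and the scene stay as the last step left them, time stands still between calls to the robot, and variables do not carry over. Pictures are saved under pics/ and viewed, and the job is handed in when it is done.

Besides the shell and the picture viewer there is one more tool, called by a JSON object that holds its "method" and its "body", one argument or row to a line. move_arm: Moves the arm, as the interface text tells. Its arguments: {"type":"object","properties":{"rows":{"type":"string"},"squeeze":{"type":"number"}},"required":["rows"]}

```bash
ls; mkdir -p pics; python3 - <<'E'
from cell import readout, optics, ctrl
import cv2,numpy as np
np.set_printoptions(precision=4,suppress=True)
print(readout.get_state()); print(ctrl.tcp_to_tips)
for n in ["top","side","wrist"]:
    cv2.imwrite(f"pics/{n}0.png",optics.grab_frame(n)); print(n,optics.calibration(n))
E
```

```text
pics
{'time': 0.0, 'qpos': array([ 1.1922,  0.6294,  0.0384,  1.5184, -0.027 ,  0.9963, -0.02  ]), 'qvel': array([-0.0014,  0.0011, -0.0002, -0.0009, -0.0004,  0.0012, -0.0005]), 'joint_efforts': array([  0.0001, -56.3395,   1.226 , -19.3441,   0.0108,   0.0106,
         0.    ]), 'ee_pos': array([ 0.1999, -0.6178,  0.2414]), 'ee_rot': array([-3.1416,  0.002 , -1.258 ]), 'force': array([-0.062 ,  0.1539, -0.5649]), 'wrist_torque': array([0.0037, 0.0133, 0.0317]), 'grip_width': 0.08539293089926767}
0.011
top {'K': array([[479.7968,   0.    , 316.0837],
       [  0.    , 479.7968, 237.3315],
       [  0.    ,   0.    ,   1.    ]]), 'k1': -0.098691048317539, 'extrinsics': array([[ 0.0085, -0.9947,  0.1023,  0.4169],
       [-0.9999, -0.0069,  0.0158, -0.0308],
       [-0.015 , -0.1024, -0.9946,  1.2601],
       [ 0.    ,  0.    ,  0.    ,  1.    ]])}
side {'K': array([[529.9059,   0.    , 321.7485],
       [  0.    , 529.9059, 236.57  ],
       [  0.    ,   0.    ,   1.    ]]), 'k1': -0.14319833256603995, 'extrinsics': array([[ 0.9971, -0.0546,  0.0528,  0.4698],
       [-0.0759, -0.7384,  0.6701, -0.7839],
       [ 0.0024, -0.6722, -0.7404,  0.9022],
       [ 0.    ,  0.    ,  0.    ,  1.    ]])}
wrist {'K': array([[330.7998,   0.    , 316.3186],
       [  0.    , 330.7998, 242.1761],
       [  0.    ,   0.    ,   1.    ]]), 'k1': -0.023475328550143143, 'T_tool_cam': array([[ 1.    , -0.0003,  0.0004,  0.0012],
       [ 0.0001,  0.951 ,  0.3092, -0.0798],
       [-0.0005, -0.3092,  0.951 , -0.1313],
       [ 0.    ,  0.    ,  0.    ,  1.    ]])}
```

View pics/top0.png

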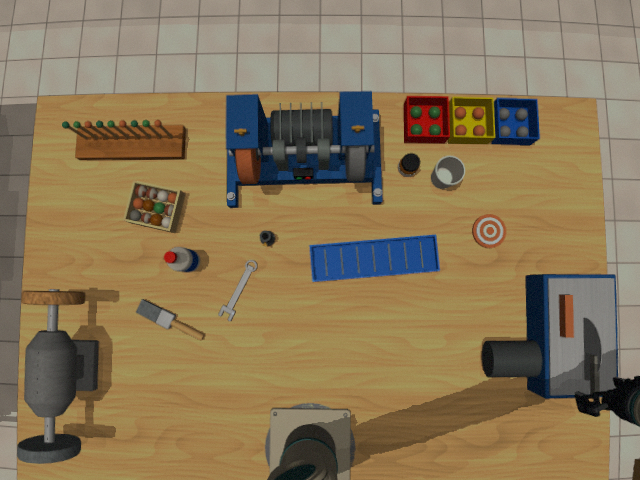

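View pics/side0.png

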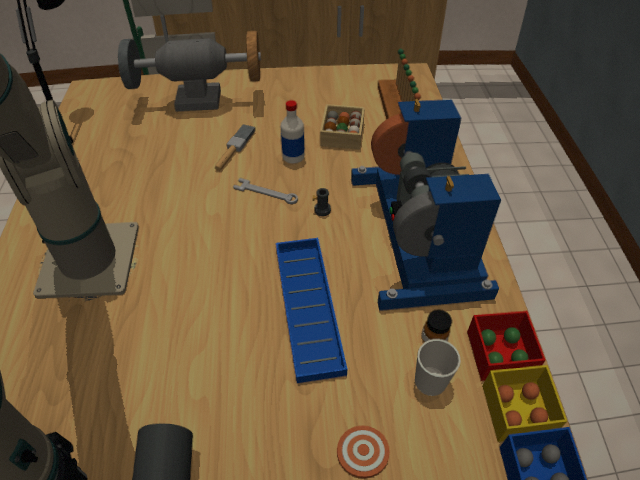

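```bash
cat > h.py <<'E'
from cell import readout, optics, ctrl
import cv2,numpy as np
np.set_printoptions(precision=4,suppress=True)
def ray(n,uv):
    c=optics.calibration(n);K=c["K"]
    d=((np.array(uv,float)-[K[0,2],K[1,2]])/[K[0,0],K[1,1]])
    rd=np.linalg.norm(d); r=rd
    for _ in range(20): r=rd/(1+c["k1"]*r*r)
    d=d*(r/rd if rd>0 else 1)
    if n=="wrist":
        from scipy.spatial.transform import Rotation as R
        s=readout.get_state(); T=np.eye(4);T[:3,:3]=R.from_euler("xyz",s["ee_rot"]).as_matrix();T[:3,3]=s["ee_pos"]
        E=T@c["T_tool_cam"]
    else: E=c["extrinsics"]
    return E[:3,3],E[:3,:3]@np.array([d[0],d[1],1])
def pt(n,uv,z=0):
    o,d=ray(n,uv); return (o+d*(z-o[2])/d[2])
def pan(n="top",img=None,lo=(95,120,60),hi=(125,255,255),roi=None,z=0.026):
    """pan rim: min-area rectangle of blue-mask contour rays cast onto rim height"""
    img=optics.grab_frame(n) if img is None else img
    m=cv2.inRange(cv2.cvtColor(img,cv2.COLOR_BGR2HSV),lo,hi)
    if roi is not None:
        k=np.zeros_like(m);x0,y0,x1,y1=roi;k[y0:y1,x0:x1]=255;m&=k
    m=cv2.morphologyEx(m,cv2.MORPH_CLOSE,np.ones((5,5)))
    cs,_=cv2.findContours(m,cv2.RETR_EXTERNAL,cv2.CHAIN_APPROX_NONE)
    c=max(cs,key=cv2.contourArea)
    P=np.array([pt(n,q[0],z)[:2] for q in c],np.float32)
    return cv2.minAreaRect(P*1000),c,img
E
python3 - <<'E'
from h import *
img=cv2.imread("pics/top0.png")
r,c,_=pan("top",img,roi=(290,215,460,300)); print(r); print(cv2.boxPoints(r))
simg=cv2.imread("pics/side0.png")
r,c,_=pan("side",simg,roi=(260,225,365,390)); print(r,cv2.boundingRect(c)); print(cv2.boxPoints(r))
cv2.imwrite("pics/a.png",cv2.resize(img[90:290,200:460],None,fx=3,fy=3,interpolation=cv2.INTER_CUBIC)[:600])
cv2.imwrite("pics/b.png",cv2.resize(simg[150:320,270:510],None,fx=3,fy=3,interpolation=cv2.INTER_CUBIC))
E
```

```text
((492.5174865722656, -161.50839233398438), (93.36848449707031, 327.5435791015625), 5.284533977508545)
[[ 430.948    -2.7324]
 [ 461.1154 -328.8838]
 [ 554.087  -320.2844]
 [ 523.9196    5.867 ]]
((490.4002685546875, -162.04893493652344), (94.78121185302734, 331.14617919921875), 5.430182933807373) (276, 238, 71, 140)
[[ 427.5537   -1.7036]
 [ 458.891  -331.3637]
 [ 553.2468 -322.3943]
 [ 521.9095    7.2658]]
```

View pics/a.png

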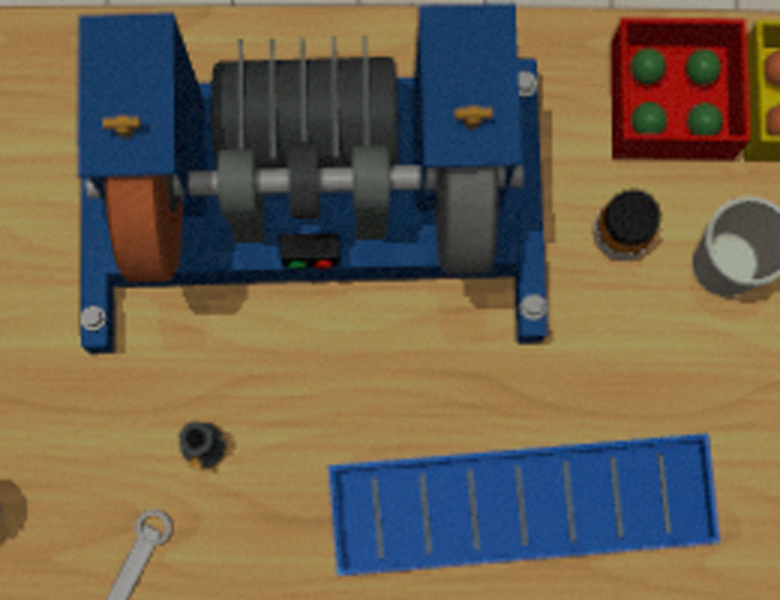

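View pics/b.png

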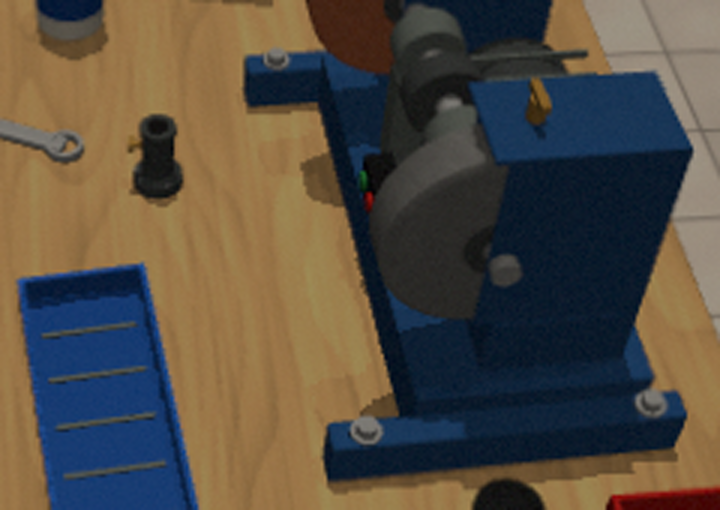

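```bash
python3 - <<'E'
from h import *
A=lambda u,v:(200+u/3,90+v/3)
B=lambda u,v:(270+u/3,150+v/3)
for nm,n,p,z in [("L inner front bot","top",A(114,350),0),("R inner front bot","top",A(519,343),0),("L top front inner","top",A(113,341),.04),("R top front inner","top",A(518,334),.04),
 ("face L bot","top",A(130,287),0),("face R bot","top",A(510,282),0),("face L top","top",A(115,275),.055),("face R top","top",A(515,270),.055),
 ("R front outer bot s","side",B(331,480),0),("R top front inner? s","side",B(327,424),.04),("L top front inner s","side",B(246,79),.04),("L bot front inner","side",B(248,106),0),
 ("face bot R","side",B(398,418),0),("face bot L","side",B(330,104),0), ("face top mid s","side",B(408,388),.055),("face top L s","side",B(322,62),.055),
 ("sock top","top",A(200,438),.06),("sock top s","side",B(158,124),.06),("sock disc s","side",B(158,182),.01),("sock disc","top",A(206,452),.005),
 ("wrench","top",A(155,528),0),("wrench s","side",B(66,145),0)]:
    print(nm,pt(n,p,z))
E
```

```text
L inner front bot [0.6274 0.1986 0.    ]
R inner front bot [ 0.6357 -0.1614  0.    ]
L top front inner [0.6286 0.1924 0.04  ]
R top front inner [ 0.6366 -0.1564  0.04  ]
face L bot [0.6846 0.1858 0.    ]
face R bot [ 0.6908 -0.1537  0.    ]
face L top [0.6834 0.1896 0.055 ]
face R top [ 0.6893 -0.1527  0.055 ]
R front outer bot s [ 0.6385 -0.1791  0.    ]
R top front inner? s [ 0.635  -0.1607  0.04  ]
L top front inner s [0.6205 0.1903 0.04  ]
L bot front inner [0.6253 0.2012 0.    ]
face bot R [ 0.6936 -0.1306  0.    ]
face bot L [0.6948 0.1989 0.    ]
face top mid s [ 0.6912 -0.1461  0.055 ]
face top L s [0.6823 0.1899 0.055 ]
sock top [0.5428 0.1129 0.06  ]
sock top s [0.5427 0.1201 0.06  ]
sock disc s [0.5419 0.1065 0.01  ]
sock disc [0.5362 0.114  0.005 ]
wrench [0.4693 0.1583 0.    ]
wrench s [0.4706 0.1649 0.    ]
```

View pics/wrist0.png

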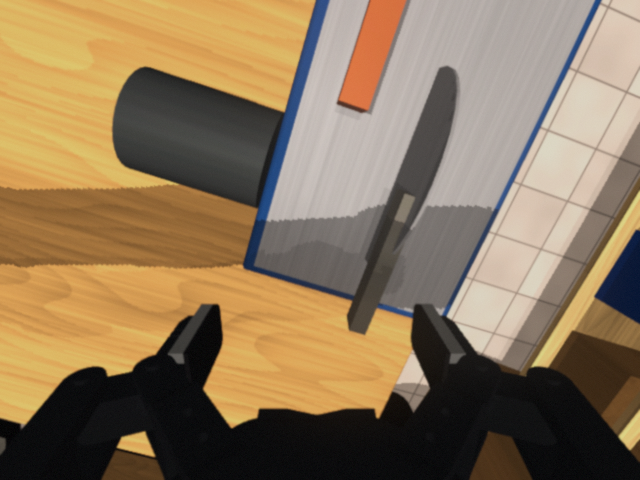

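```bash
python3 - <<'E'
from h import *
for nm,n,p,z in [("slab","top",(489,231),.009),("jar","top",(410,163),.065),("cup","top",(450,170),.09),("bottle","top",(170,257),.17),("mach","top",(527,276),.15),("mach","top",(527,396),.15),("mach","top",(540,398),.0),("cyl","top",(484,358),.1),("cylside","side",(163,427),.15),("cylside","side",(135,440),.1)]:
    print(nm,pt(n,p,z))
E
```

```text
slab [ 0.5656 -0.4683  0.009 ]
jar [ 0.7322 -0.25    0.065 ]
cup [ 0.7089 -0.3459  0.09  ]
bottle [0.481  0.3232 0.17  ]
mach [ 0.4435 -0.5074  0.15  ]
mach [ 0.1666 -0.5027  0.15  ]
mach [ 0.1269 -0.6018  0.    ]
cyl [ 0.2476 -0.4182  0.1   ]
cylside [ 0.2598 -0.4659  0.15  ]
cylside [ 0.203  -0.4648  0.1   ]
```

{"method": "move_arm", "body": {
  "rows": "0 0 -0.032 0 0 3.6 0; 0 0 -0.032 0 0 3.6 0; 0 0 -0.032 0 0 3.6 0; 0 0 -0.032 0 0 3.6 0; 0 0 -0.032 0 0 3.6 0",
  "squeeze": 40
}}

```text
time: 0.57
ee_pos: [0.1999, -0.618, 0.4036]
ee_rot: [3.141, 0.001, -1.575]
force: [0.9, -0.7, -0.6]
grip_width: 0.0255
```

```bash
cat >> h.py <<'E'
from scipy.spatial.transform import Rotation as R
def go(p,yaw):
    """tool-frame shift (if turned last) and turn in deg to world pose, tool down"""
    s=readout.get_state(); Rc=R.from_euler("xyz",s["ee_rot"]); Rt=R.from_euler("xyz",[np.pi,0,yaw])
    d=np.array(p)-s["ee_pos"]
    print("t",round(s["time"],2),"pos",s["ee_pos"],"rot",s["ee_rot"],"F",s["force"])
    print("shift now-frame",Rc.inv().apply(d),"in target frame",Rt.inv().apply(d),"turn deg",np.degrees((Rc.inv()*Rt).as_rotvec()))
E
python3 -c "
from h import *
go([.40,-.05,.40],-np.pi/2)"
```

```text
t 0.57 pos [ 0.1999 -0.618   0.4036] rot [ 3.1414  0.0007 -1.5752] F [ 0.9117 -0.6651 -0.622 ]
shift now-frame [-0.5689 -0.1975  0.004 ] in target frame [-0.568  -0.2001  0.0036] turn deg [ 0.009   0.0387 -0.253 ]
```

{"method": "move_arm", "body": {
  "rows": "-0.038 -0.0133 0 0 0 0 0; -0.038 -0.0133 0 0 0 0 0; -0.038 -0.0133 0 0 0 0 0; -0.038 -0.0133 0 0 0 0 0; -0.038 -0.0133 0 0 0 0 0"
}}

```text
time: 0.98
ee_pos: [0.267, -0.4264, 0.4021]
ee_rot: [3.141, 0.0, -1.572]
force: [1.5, 0.2, 0.7]
grip_width: 0.0002
```

{"method": "move_arm", "body": {
  "rows": "-0.038 -0.0133 0 0 0 0 0; -0.038 -0.0133 0 0 0 0 0; -0.038 -0.0133 0 0 0 0 0; -0.038 -0.0133 0 0 0 0 0; -0.038 -0.0133 0 0 0 0 0"
}}

```text
time: 1.4
ee_pos: [0.3336, -0.2366, 0.4023]
ee_rot: [-3.141, -0.0, -1.572]
force: [1.3, -0.3, -0.3]
grip_width: -0.0002
```

{"method": "move_arm", "body": {
  "rows": "-0.038 -0.0133 0 0 0 0 0; -0.038 -0.0133 0 0 0 0 0; -0.038 -0.0133 0 0 0 0 0; -0.038 -0.0133 0 0 0 0 0; -0.038 -0.0133 0 0 0 0 0"
}}

```text
time: 1.82
ee_pos: [0.4003, -0.0468, 0.4025]
ee_rot: [-3.141, -0.0, -1.572]
force: [1.0, -1.1, -0.5]
grip_width: -0.0
```

```bash
python3 -c "
from h import *
go([.40,-.05,.023],-np.pi/2)"
```

```text
t 1.82 pos [ 0.4003 -0.0468  0.4025] rot [-3.1411 -0.0003 -1.5724] F [ 0.9633 -1.114  -0.4723]
shift now-frame [0.003  0.0005 0.3795] in target frame [0.0032 0.0003 0.3795] turn deg [-0.0294 -0.0187 -0.0905]
```

{"method": "move_arm", "body": {
  "rows": "0 0 0.04 0 0 0 0; 0 0 0.04 0 0 0 0; 0 0 0.04 0 0 0 0; 0 0 0.04 0 0 0 0; 0 0 0.04 0 0 0 0"
}}

```text
time: 2.23
ee_pos: [0.4002, -0.0486, 0.201]
ee_rot: [-3.14, 0.0, -1.572]
force: [1.2, -0.5, -0.5]
grip_width: -0.0005
```

{"method": "move_arm", "body": {
  "rows": "0 0 0.04 0 0 0 0; 0 0 0.04 0 0 0 0; 0 0 0.04 0 0 0 0; 0 0 0.04 0 0 0 0; 0 0 0.0195 0 0 0 0"
}}

```text
time: 2.65
ee_pos: [0.3937, -0.0525, 0.0595]
ee_rot: [3.12, -0.012, -1.57]
force: [0.2, 0.5, -0.3]
grip_width: 0.0002
```

```bash
python3 -c "
from h import *
go([.40,-.05,.023],-np.pi/2)
cv2.imwrite('pics/w1.png',optics.grab_frame('wrist'))
cv2.imwrite('pics/s1.png',optics.grab_frame('side'))"
```

```text
t 2.65 pos [ 0.3937 -0.0525  0.0595] rot [ 3.1199 -0.0122 -1.5702] F [ 0.2358  0.4908 -0.3029]
shift now-frame [-0.0029 -0.0071  0.0363] in target frame [-0.0025 -0.0063  0.0365] turn deg [ 1.245  -0.6989  0.0289]
```

View pics/s1.png

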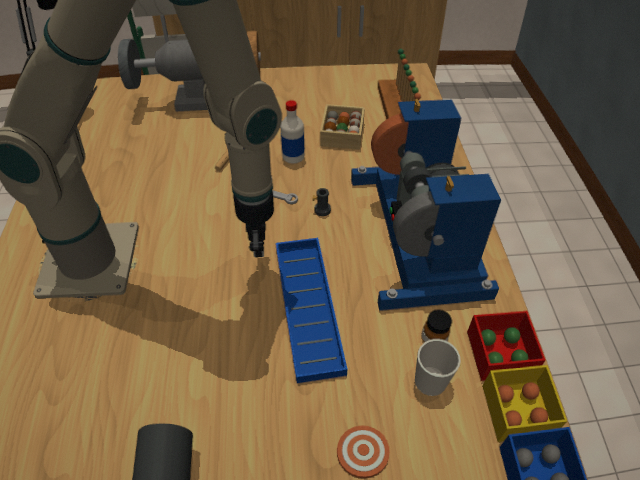

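```bash
python3 -c "
from h import *
print(readout.get_state()['qpos'])
go([.412,-.06,.024],-np.pi/2)"
```

```text
[ 0.2072  0.6693 -0.2241  2.3196  0.6873  0.2366 -2.2153]
t 2.75 pos [ 0.3946 -0.0524  0.0603] rot [ 3.1222 -0.0104 -1.5693] F [-0.4217  0.0799 -0.0956]
shift now-frame [ 0.0073 -0.0181  0.036 ] in target frame [ 0.0076 -0.0174  0.0363] turn deg [ 1.1101 -0.5943  0.0827]
```

{"method": "move_arm", "body": {
  "rows": "0.004 -0.009 0 1.1 -0.6 0 0; 0.0035 -0.0085 0 0 0 0 0; 0 0 0.012 0 0 0 0; 0 0 0.012 0 0 0 0; 0 0 0.012 0 0 0 0"
}}

```text
time: 3.17
ee_pos: [0.4143, -0.0606, 0.0266]
ee_rot: [-3.136, -0.002, -1.572]
force: [0.7, 0.1, 0.0]
grip_width: 0.0001
```

```bash
python3 -c "
from h import *
print(readout.get_state()['qpos'])
go([.412,-.06,.024],-np.pi/2)"
```

```text
[ 0.2891  0.763  -0.3091  2.2953  1.1336  0.2358 -2.631 ]
t 3.17 pos [ 0.4143 -0.0606  0.0266] rot [-3.1356 -0.0018 -1.5718] F [0.6677 0.1487 0.0002]
shift now-frame [-0.0006  0.0023  0.0026] in target frame [-0.0006  0.0023  0.0026] turn deg [-0.3405 -0.1036 -0.0597]
```

{"method": "move_arm", "body": {
  "rows": "0 -0.008 0.002 0 0 0 0; 0 -0.008 0 0 0 0 0; 0 -0.008 0 0 0 0 0; 0 -0.008 0 0 0 0 0; 0 -0.008 0 0 0 0 0"
}}

```text
time: 3.58
ee_pos: [0.4535, -0.06, 0.0247]
ee_rot: [-3.139, -0.001, -1.571]
force: [-2.8, 0.9, -0.0]
grip_width: 0.0
```

```bash
python3 -c "
from h import *
print(readout.get_state()['qpos'])
go([.48,-.06,.024],-np.pi/2)
r,c,i=pan('side',roi=(230,200,380,400));print(r)
r,c,i=pan('top',roi=(270,205,470,310));print(r)
cv2.imwrite('pics/t2.png',i)"
```

```text
[ 0.3606  0.8001 -0.4309  2.1884  1.0117  0.3621 -2.5007]
t 3.58 pos [ 0.4535 -0.06    0.0247] rot [-3.139  -0.0008 -1.5711] F [-2.8098  0.9447 -0.0349]
shift now-frame [-0.     -0.0265  0.0008] in target frame [-0.     -0.0265  0.0007] turn deg [-0.1465 -0.046  -0.0195]
((507.01214599609375, -172.11465454101562), (341.2010498046875, 93.09979248046875), 87.57080078125)
((509.4694519042969, -166.9257354736328), (327.4847106933594, 94.5158462524414), 86.72052764892578)
```

View pics/t2.png

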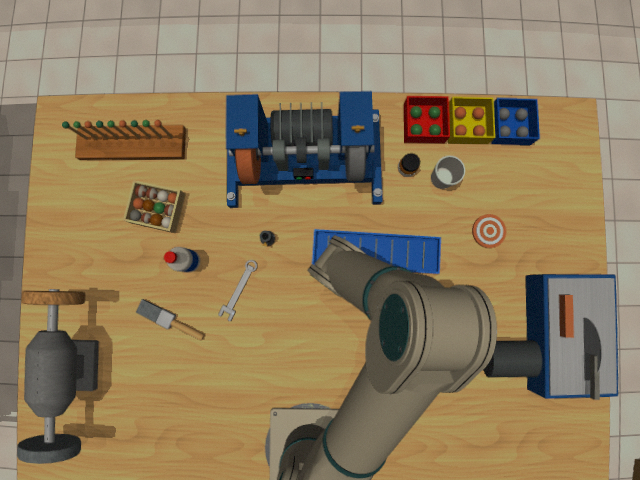

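{"method": "move_arm", "body": {
  "rows": "0 -0.008 0 0 0 0 0; 0 -0.008 0 0 0 0 0; 0 -0.008 0 0 0 0 0; 0 -0.008 0 0 0 0 0; 0 -0.008 0 0 0 0 0"
}}

```text
time: 4.1
ee_pos: [0.4928, -0.0601, 0.0242]
ee_rot: [-3.14, -0.001, -1.571]
force: [-3.8, 0.5, 3.5]
grip_width: -0.0002
```

```bash
python3 -c "
from h import *
go([.48,-.06,.024],-np.pi/2)
r,c,i=pan('side',roi=(230,200,380,400));print(r)
r,c,i=pan('top',roi=(270,205,470,310));print(r)
cv2.imwrite('pics/t3.png',i)"
```

```text
t 4.1 pos [ 0.4928 -0.0601  0.0242] rot [-3.1401 -0.0012 -1.5706] F [-3.8121  0.4704  3.4883]
shift now-frame [-0.0001  0.0128  0.0002] in target frame [-0.0001  0.0128  0.0002] turn deg [-0.0866 -0.0711  0.0087]
((525.6503295898438, -177.95355224609375), (340.7828674316406, 95.91292572021484), 77.00737762451172)
((536.6775512695312, -207.96324157714844), (261.51593017578125, 63.78927993774414), 75.86090850830078)
```

View pics/t3.png

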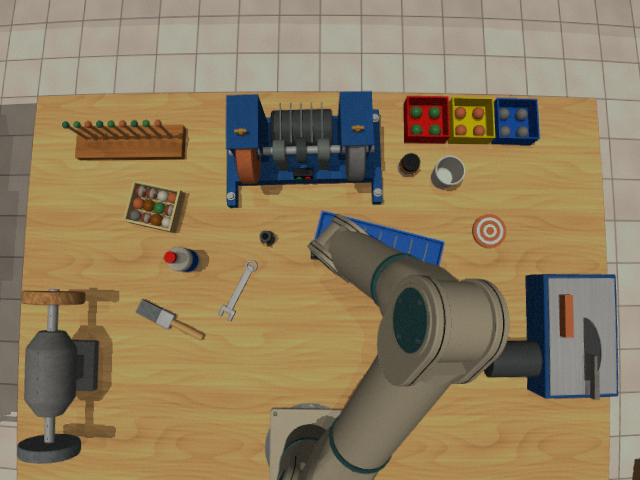

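{"method": "move_arm", "body": {
  "rows": "0 0.02 0 0 0 0 0; 0 0.024 0 0 0 0 0; 0.02 0 0 0 0 0 0.02; 0.036 0 0 0 0 6.5 0.06; 0.034 0 0 0 0 7 0.085"
}}

```text
time: 4.62
ee_pos: [0.4475, -0.1504, 0.0244]
ee_rot: [-3.135, 0.001, -1.808]
force: [0.8, -0.2, 0.7]
grip_width: 0.0361
```

```bash
python3 -c "
from h import *
go([.454,-.153,.016],-1.806)
r,c,i=pan('side',roi=(230,200,380,400));print(r)
cv2.imwrite('pics/s4.png',i)
r,c,i=pan('top',roi=(270,205,470,310));print(r)
cv2.imwrite('pics/w4.png',optics.grab_frame('wrist'))"
```

```text
t 4.62 pos [ 0.4475 -0.1504  0.0244] rot [-3.1347  0.0008 -1.808 ] F [ 0.7761 -0.1915  0.6798]
shift now-frame [ 0.001  -0.0069  0.0084] in target frame [ 0.001  -0.0069  0.0084] turn deg [-0.3964  0.046  -0.1133]
((527.8414306640625, -178.3782501220703), (340.4210205078125, 94.8396224975586), 76.09092712402344)
((529.4451904296875, -172.41317749023438), (327.3763122558594, 94.89561462402344), 76.04080200195312)
```

View pics/s4.png

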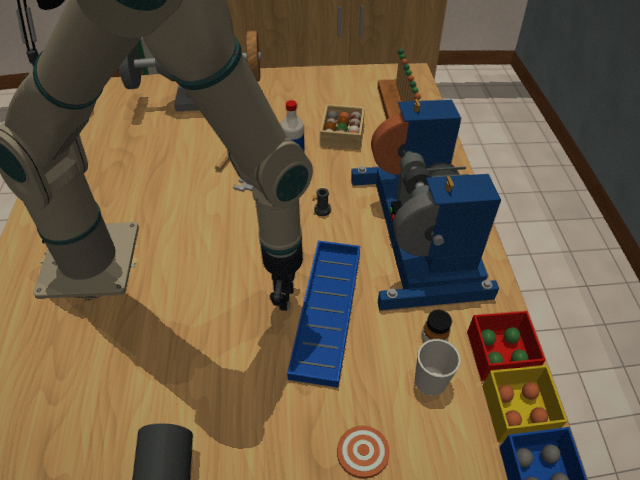

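View pics/w4.png

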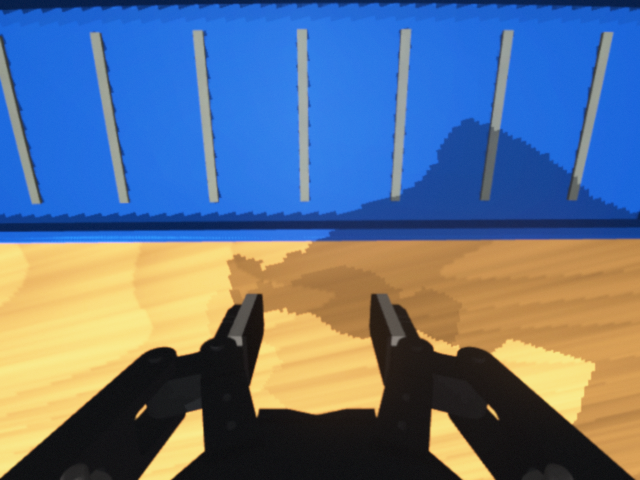

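{"method": "move_arm", "body": {
  "rows": "0 -0.009 0.004 -0.4 0 0 0.085; 0 -0.009 0.004 0 0 0 0.085; 0 -0.004 0 0 0 0 0.085; 0 -0.005 0 0 0 0 0.085; 0 -0.005 0 0 0 0 0.085"
}}

```text
time: 5.18
ee_pos: [0.4756, -0.1567, 0.0158]
ee_rot: [3.136, -0.001, -1.806]
force: [-5.2, 2.0, 4.6]
grip_width: 0.0849
```

{"method": "move_arm", "body": {
  "rows": "0 -0.003 0 0 0 0 0.085; 0 -0.003 0 0 0 0 0.085; 0 -0.003 0 0 0 0 0.085; 0 -0.003 0 0 0 0 0.085; 0 -0.003 0 0 0 0 0.085"
}}

```text
time: 5.6
ee_pos: [0.4884, -0.1604, 0.0158]
ee_rot: [3.133, -0.002, -1.806]
force: [-6.5, 1.6, 3.6]
grip_width: 0.0847
```

```bash
python3 -c "
from h import *
go([.454,-.153,.016],-1.806)
r,c,i=pan('side',roi=(230,200,380,400));print(r)
cv2.imwrite('pics/s5.png',i)
r,c,i=pan('top',roi=(270,205,470,310));print(r)
cv2.imwrite('pics/w5.png',optics.grab_frame('wrist'))"
```

```text
t 5.6 pos [ 0.4884 -0.1604  0.0158] rot [ 3.1332 -0.0016 -1.8058] F [-6.5263  1.5552  3.6275]
shift now-frame [0.0009 0.0352 0.0001] in target frame [ 0.0009  0.0352 -0.0002] turn deg [ 0.4795 -0.0918  0.0117]
((542.7902221679688, -182.7388458251953), (340.8012390136719, 94.9186019897461), 76.66375732421875)
((563.337158203125, -105.13176727294922), (179.44906616210938, 94.70530700683594), 76.4605941772461)
```

View pics/w5.png

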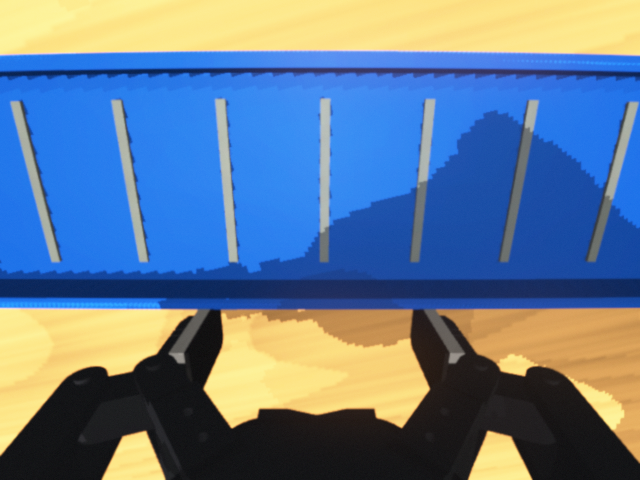

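{"method": "move_arm", "body": {
  "rows": "0 -0.003 0 0 0 0 0.085; 0 -0.003 0 0 0 0 0.085; 0 0 0 0 0 0 0.085; 0 0.02 0 0 0 0 0.06; 0 0.02 -0.02 0 0 0 0.05"
}}

```text
time: 6.17
ee_pos: [0.4583, -0.1525, 0.0344]
ee_rot: [3.138, 0.001, -1.806]
force: [-0.3, -0.1, 0.3]
grip_width: 0.0633
```

```bash
python3 -c "
from h import *
print(readout.get_state()['qpos'])
go([.5,-.379,.11],-.24)
r,c,i=pan('side',roi=(230,200,380,400));print(r)
r,c,i=pan('top',roi=(270,205,470,310));print(r)
"
```

```text
[ 0.584   0.8035 -0.481   2.1121  0.8877  0.4419 -2.4092]
t 6.17 pos [ 0.4583 -0.1525  0.0344] rot [ 3.1378  0.0014 -1.8065] F [-0.337  -0.1074  0.304 ]
shift now-frame [ 0.2104 -0.0931 -0.0763] in target frame [ 0.0943  0.2101 -0.0756] turn deg [  0.1114   0.233  -89.7535]
((551.2940673828125, -184.91868591308594), (341.2183837890625, 94.69116973876953), 76.41046905517578)
((553.5266723632812, -178.9025115966797), (327.38958740234375, 95.55671691894531), 76.29767608642578)
```

{"method": "move_arm", "body": {
  "rows": "0 0 -0.035 0 0 -7 0.05; 0 0 -0.03 0 0 -7 0.05; 0 0 -0.03 0 0 -7 0.05; 0 0 0 0 0 -7 0.05; 0 0 0 0 0 -7 0.05"
}}

```text
time: 6.68
ee_pos: [0.4617, -0.1537, 0.1333]
ee_rot: [-3.138, -0.002, -1.191]
force: [-0.6, -0.4, 1.0]
grip_width: 0.0498
```

{"method": "move_arm", "body": {
  "rows": "0 0 0 0 0 -7 0.05; 0 0 0 0 0 -7 0.05; 0 0 0 0 0 -7 0.05; 0 0 0 0 0 -7 0.05; 0 0 0 0 0 -7 0.05"
}}

```text
time: 7.1
ee_pos: [0.4603, -0.1533, 0.1314]
ee_rot: [-3.141, 0.0, -0.58]
force: [-0.9, 1.0, 0.1]
grip_width: 0.0501
```

```bash
python3 -c "
from h import *
print(readout.get_state()['qpos'])
go([.505,-.375,.11],-.24)
"
```

```text
[ 0.897   0.7759 -0.9989  2.0565  0.9129  0.8381 -1.2332]
t 7.1 pos [ 0.4603 -0.1533  0.1314] rot [-3.1408  0.0005 -0.5797] F [-0.9475  0.9744  0.1289]
shift now-frame [0.1588 0.161  0.0212] in target frame [0.0961 0.2047 0.0214] turn deg [ -0.0468   0.0189 -19.4658]
```

{"method": "move_arm", "body": {
  "rows": "0 0 0 0 0 -6.5 0.05; 0 0 0 0 0 -6.5 0.05; 0 0 0 0 0 -6.5 0.05; 0.016 0.034 0 0 0 0 0.05; 0.016 0.034 0 0 0 0 0.05"
}}

```text
time: 7.52
ee_pos: [0.4753, -0.2263, 0.1316]
ee_rot: [-3.14, 0.0, -0.239]
force: [1.1, -1.1, 0.5]
grip_width: 0.0499
```

{"method": "move_arm", "body": {
  "rows": "0.016 0.034 0 0 0 0 0.05; 0.016 0.034 0 0 0 0 0.05; 0.016 0.034 0 0 0 0 0.05; 0.016 0.034 0 0 0 0 0.05; 0 0 0 0 0 0 0.05"
}}

```text
time: 7.93
ee_pos: [0.5028, -0.3848, 0.1299]
ee_rot: [3.136, -0.001, -0.258]
force: [-0.2, -0.8, -1.5]
grip_width: 0.0502
```

```bash
python3 -c "
from h import *
print(readout.get_state()['qpos'])
go([.505,-.375,.016],-.24)
cv2.imwrite('pics/w6.png',optics.grab_frame('wrist'))
r,c,i=pan('top',roi=(270,205,470,310));print(r)
"
```

```text
[ 1.167   0.9696 -1.0565  1.6519  0.9399  1.105  -0.4265]
t 7.93 pos [ 0.5028 -0.3848  0.1299] rot [ 3.1364 -0.001  -0.2581] F [-0.215  -0.7776 -1.4563]
shift now-frame [-0.0005 -0.0106  0.1138] in target frame [-0.0002 -0.01    0.1139] turn deg [ 0.296  -0.0527 -1.0393]
((553.2246704101562, -178.79942321777344), (327.461181640625, 95.2677230834961), 76.5260009765625)
```

View pics/w6.png

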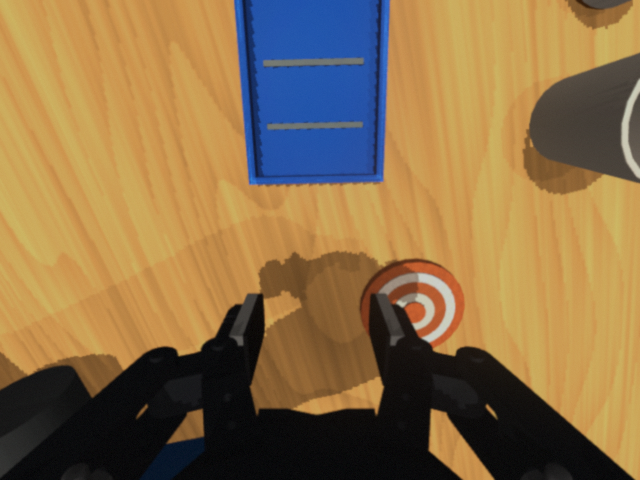

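{"method": "move_arm", "body": {
  "rows": "0 -0.005 0.03 0 0 -1 0.05; 0 -0.005 0.03 0.3 0 0 0.05; 0 0 0.03 0 0 0 0.05; 0 0 0.024 0 0 0 0.05; 0 0 0 0 0 0 0.05"
}}

```text
time: 8.45
ee_pos: [0.5017, -0.3617, 0.0123]
ee_rot: [-3.134, 0.01, -0.225]
force: [-2.1, 0.2, -1.3]
grip_width: 0.0502
```

```bash
python3 -c "
from h import *
print(readout.get_state()['qpos'])
go([.505,-.375,.016],-.24)
"
```

```text
[ 1.1041  1.109  -0.9504  1.7225  1.0956  0.9548 -0.5341]
t 8.45 pos [ 0.5017 -0.3617  0.0123] rot [-3.1342  0.0102 -0.2246] F [-2.1124  0.216  -1.2673]
shift now-frame [ 0.0061  0.0122 -0.0038] in target frame [ 0.0063  0.0121 -0.0037] turn deg [-0.4189  0.5877  0.8791]
```

{"method": "move_arm", "body": {
  "rows": "0.007 0 -0.003 -0.4 0.6 0.9 0.05; 0 -0.005 0 0 0 0 0.05; 0 -0.008 0 0 0 0 0.05; 0 -0.008 0 0 0 0 0.05; 0 -0.008 0 0 0 0 0.05"
}}

```text
time: 8.87
ee_pos: [0.5186, -0.3405, 0.0221]
ee_rot: [3.133, -0.01, -0.244]
force: [-2.3, -8.2, 6.4]
grip_width: 0.0497
```

{"method": "move_arm", "body": {
  "rows": "0 -0.008 0 0 0 0 0.05; 0 -0.008 0 0 0 0 0.05; 0 -0.008 0 0 0 0 0.05; 0 -0.008 0 0 0 0 0.05; 0 -0.008 0 0 0 0 0.05"
}}

```text
time: 9.28
ee_pos: [0.5282, -0.3021, 0.0221]
ee_rot: [3.132, -0.01, -0.244]
force: [-2.0, -8.7, 7.3]
grip_width: 0.05
```

```bash
python3 -c "
from h import *
go([.505,-.375,.016],-.24)
r,c,i=pan('top',roi=(235,206,470,310));print(r)
r,c,i=pan('side',roi=(230,190,380,400));print(r)
cv2.imwrite('pics/s7.png',i)
"
```

```text
t 9.28 pos [ 0.5282 -0.3021  0.0221] rot [ 3.1323 -0.0102 -0.2445] F [-1.983  -8.7455  7.3257]
shift now-frame [-0.005   0.0762  0.0067] in target frame [-0.0052  0.0763  0.0061] turn deg [ 0.5338 -0.5833 -0.2585]
((566.3095703125, -130.4278106689453), (328.6988220214844, 95.30620574951172), 75.91127014160156)
((597.5484008789062, -155.49703979492188), (182.51715087890625, 20.263168334960938), 76.1898193359375)
```

View pics/s7.png

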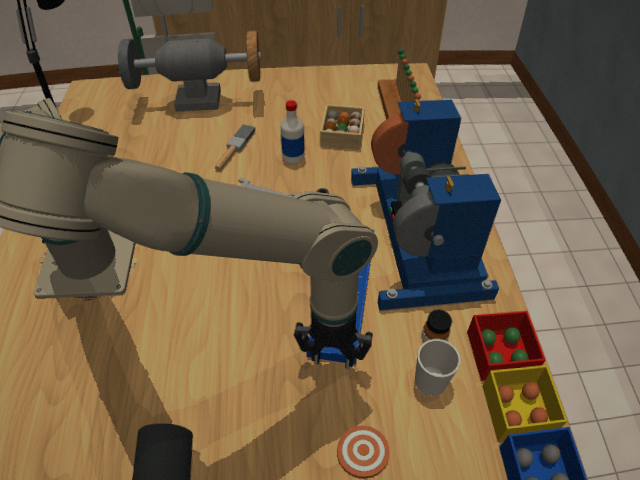

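{"method": "move_arm", "body": {
  "rows": "0 -0.008 0.003 0.5 -0.6 -0.2 0.05; 0 -0.008 0 0 0 -0.2 0.05; 0 -0.008 0 0 0 -0.2 0.05; 0 -0.008 0 0 0 -0.2 0.05; 0 -0.008 0 0 0 -0.2 0.05"
}}

```text
time: 9.8
ee_pos: [0.5372, -0.2612, 0.0176]
ee_rot: [-3.138, 0.002, -0.227]
force: [-0.9, -5.7, 2.7]
grip_width: 0.0502
```

{"method": "move_arm", "body": {
  "rows": "0 -0.008 0 0 0 -0.2 0.05; 0 -0.008 0 0 0 -0.2 0.05; 0 -0.008 0 0 0 -0.2 0.05; 0 -0.008 0 0 0 -0.2 0.05; 0 -0.008 0 0 0 -0.2 0.05"
}}

```text
time: 10.22
ee_pos: [0.5457, -0.2215, 0.0176]
ee_rot: [-3.137, 0.003, -0.209]
force: [-1.2, -5.3, 1.8]
grip_width: 0.05
```

```bash
python3 -c "
from h import *
go([.505,-.375,.016],-.24)
r,c,i=pan('top',lo=(100,170,90),roi=(230,180,420,310));print(r)
cv2.drawContours(i,[c],-1,(0,255,255),1)
cv2.imwrite('pics/t8.png',i[130:330,200:460].repeat(3,0).repeat(3,1))
"
```

```text
t 10.22 pos [ 0.5457 -0.2215  0.0176] rot [-3.1368  0.0027 -0.2085] F [-1.2014 -5.3222  1.7876]
shift now-frame [-0.0081  0.1586  0.0009] in target frame [-0.0031  0.1587  0.0016] turn deg [-0.274   0.1585  1.8037]
((577.9661865234375, -48.97581481933594), (327.715576171875, 94.13155364990234), 77.82174682617188)
```

View pics/t8.png

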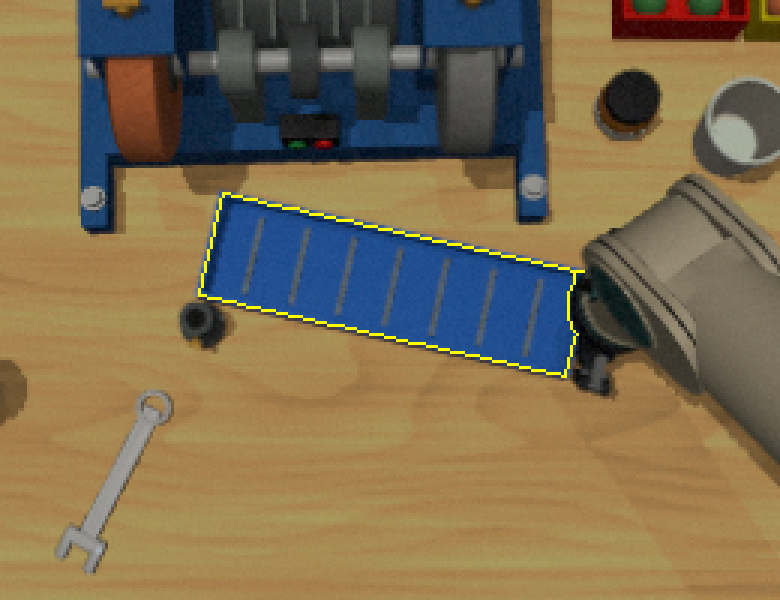

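{"method": "move_arm", "body": {
  "rows": "0 -0.003 0 0 0 0.3 0.05; 0 -0.004 0 0 0 0.3 0.05; 0 -0.004 0 0 0 0.3 0.05; 0 -0.004 0 0 0 0.3 0.05; 0 -0.004 0 0 0 0.2 0.05"
}}

```text
time: 10.68
ee_pos: [0.5488, -0.2046, 0.0176]
ee_rot: [-3.139, 0.004, -0.234]
force: [-2.4, -6.6, 6.1]
grip_width: 0.0499
```

```bash
python3 -c "
from h import *
go([.505,-.375,.016],-.24)
r,c,i=pan('top',lo=(100,170,90),roi=(230,180,420,310));print(r)
cv2.drawContours(i,[c],-1,(0,255,255),1)
cv2.imwrite('pics/t9.png',i[130:330,200:460].repeat(3,0).repeat(3,1))
"
```

```text
t 10.68 pos [ 0.5488 -0.2046  0.0176] rot [-3.1394  0.0043 -0.2337] F [-2.4065 -6.6357  6.094 ]
shift now-frame [-0.0031  0.1759  0.0012] in target frame [-0.0021  0.1759  0.0016] turn deg [-0.1254  0.2495  0.3579]
((583.178955078125, -32.281158447265625), (327.86224365234375, 94.25833892822266), 77.35155487060547)
```

View pics/t9.png

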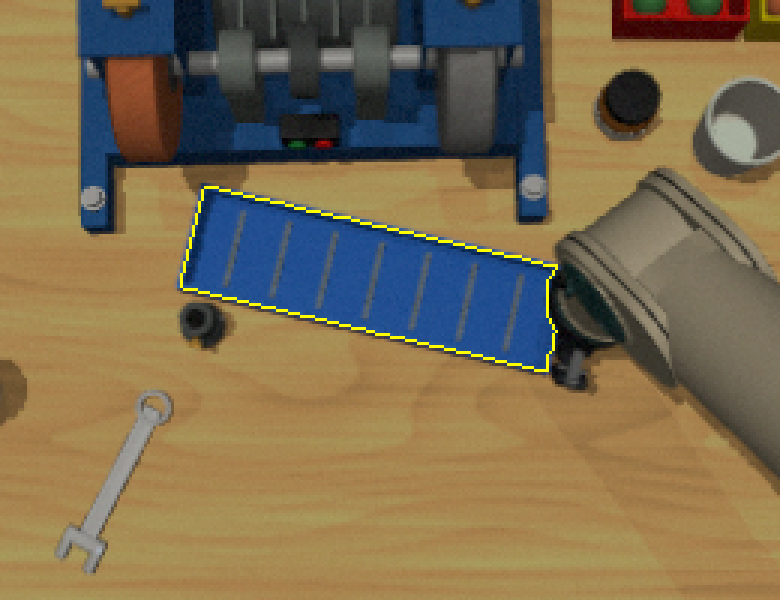

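{"method": "move_arm", "body": {
  "rows": "0 -0.006 0 0 0 0 0.05; 0 -0.006 0 0 0 0 0.05; 0 -0.006 0 0 0 0 0.05; 0 -0.006 0 0 0 0 0.05; 0 -0.006 0 0 0 0 0.05"
}}

```text
time: 11.15
ee_pos: [0.556, -0.1742, 0.0174]
ee_rot: [-3.137, 0.004, -0.233]
force: [-1.2, -4.8, 1.7]
grip_width: 0.0503
```

```bash
python3 -c "
from h import *
go([.505,-.375,.016],-.24)
r,c,i=pan('top',lo=(100,170,90),roi=(230,180,420,310));print(r)
cv2.drawContours(i,[c],-1,(0,255,255),1)
cv2.imwrite('pics/t10.png',i[130:330,200:460].repeat(3,0).repeat(3,1))
"
```

```text
t 11.15 pos [ 0.556  -0.1742  0.0174] rot [-3.1371  0.0044 -0.2335] F [-1.1574 -4.7587  1.6844]
shift now-frame [-0.0031  0.2071  0.0005] in target frame [-0.0018  0.2072  0.0014] turn deg [-0.2571  0.252   0.372 ]
((592.7833251953125, -2.2586212158203125), (327.69293212890625, 94.02615356445312), 76.4597396850586)
```

View pics/t10.png

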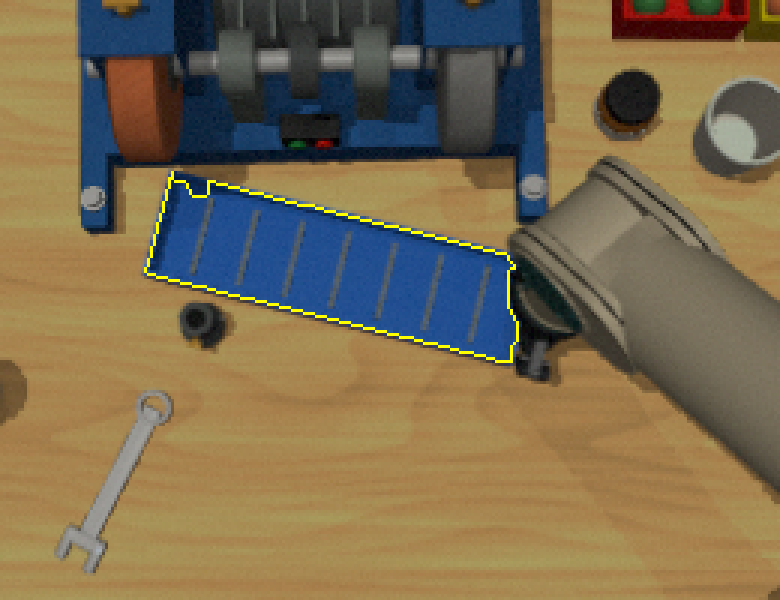

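{"method": "move_arm", "body": {
  "rows": "0 -0.005 0 0 0 -0.1 0.05; 0 -0.005 0 0 0 -0.1 0.05; 0 -0.005 0 0 0 -0.1 0.05; 0 -0.004 0 0 0 -0.1 0.05; 0 -0.003 0 0 0 0 0.05"
}}

```text
time: 11.62
ee_pos: [0.5615, -0.1512, 0.0174]
ee_rot: [-3.134, 0.004, -0.225]
force: [-0.7, -3.1, 0.7]
grip_width: 0.0495
```

```bash
python3 -c "
from h import *
print(readout.get_state()['qpos'])
go([.505,-.375,.016],-.24)
r,c,i=pan('top',lo=(100,170,90),roi=(230,180,420,310));print(r)
cv2.drawContours(i,[c],-1,(0,255,255),1)
cv2.imwrite('pics/t11.png',i[130:330,200:460].repeat(3,0).repeat(3,1))
"
```

```text
[ 0.7643  1.0687 -0.946   1.8373  1.1278  0.8965 -0.9739]
t 11.62 pos [ 0.5615 -0.1512  0.0174] rot [-3.1344  0.0039 -0.2251] F [-0.7028 -3.0966  0.6688]
shift now-frame [-0.0051  0.2308 -0.0002] in target frame [-0.0016  0.2309  0.0014] turn deg [-0.4127  0.2259  0.8509]
((597.1019897460938, 21.016876220703125), (328.38336181640625, 95.04425048828125), 76.71727752685547)
```

View pics/t11.png

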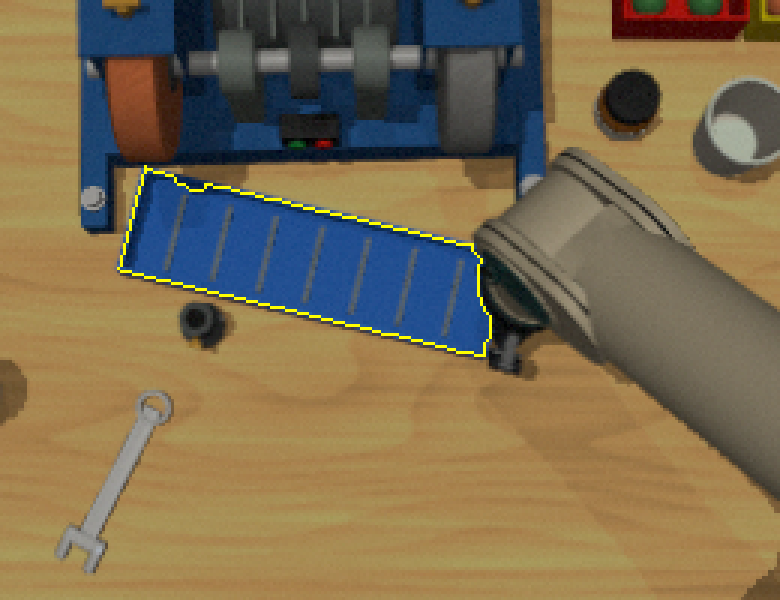

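{"method": "move_arm", "body": {
  "rows": "0 0.015 0 0 0 0 0.05; 0 0.025 0 0 0 0 0.05; 0 0 -0.035 0 0 0 0.02; -0.03 0 -0.035 0 0 7 0; -0.03 0 -0.02 0 0 7 0"
}}

```text
time: 12.08
ee_pos: [0.5002, -0.1734, 0.1061]
ee_rot: [-3.13, 0.002, -0.477]
force: [-0.3, 0.2, 1.2]
grip_width: 0.0142
```

{"method": "move_arm", "body": {
  "rows": "0 0 0 0 0 7 0; 0 0 0 0 0 7 0; 0 0 0 0 0 7 0; 0 0 0 0 0 7 0; 0 0 0 0 0 7 0"
}}

```text
time: 12.5
ee_pos: [0.4986, -0.1732, 0.1043]
ee_rot: [-3.137, 0.009, -1.085]
force: [0.6, 0.4, 0.4]
grip_width: 0.0007
```

{"method": "move_arm", "body": {
  "rows": "0 0 0 0 0 7 0; 0 0 0 0 0 7 0; 0 0 0 0 0 7 0; 0 0 0 0 0 7 0; 0 0 0 0 0 0 0"
}}

```text
time: 12.92
ee_pos: [0.4987, -0.1732, 0.1044]
ee_rot: [3.141, 0.009, -1.57]
force: [0.4, -0.5, 0.7]
grip_width: 0.0001
```

```bash
python3 -c "
from h import *
print(readout.get_state()['qpos'])
go([.475,-.103,.10],-np.pi/2)
r,c,i=pan('top',lo=(100,170,90),roi=(230,180,420,310));print(r)
cv2.drawContours(i,[c],-1,(0,255,255),1)
cv2.imwrite('pics/t12.png',i[130:330,200:460].repeat(3,0).repeat(3,1))
"
```

```text
[ 0.7657  0.7762 -0.7544  1.961   0.7877  0.7287 -2.0398]
t 12.92 pos [ 0.4987 -0.1732  0.1044] rot [ 3.1411  0.0092 -1.5704] F [ 0.3575 -0.4918  0.7418]
shift now-frame [-0.0702  0.0237  0.005 ] in target frame [-0.0702  0.0237  0.0044] turn deg [0.03   0.5245 0.0225]
((597.2378540039062, 23.128372192382812), (326.5006103515625, 94.33787536621094), 76.95996856689453)
```

View pics/t12.png

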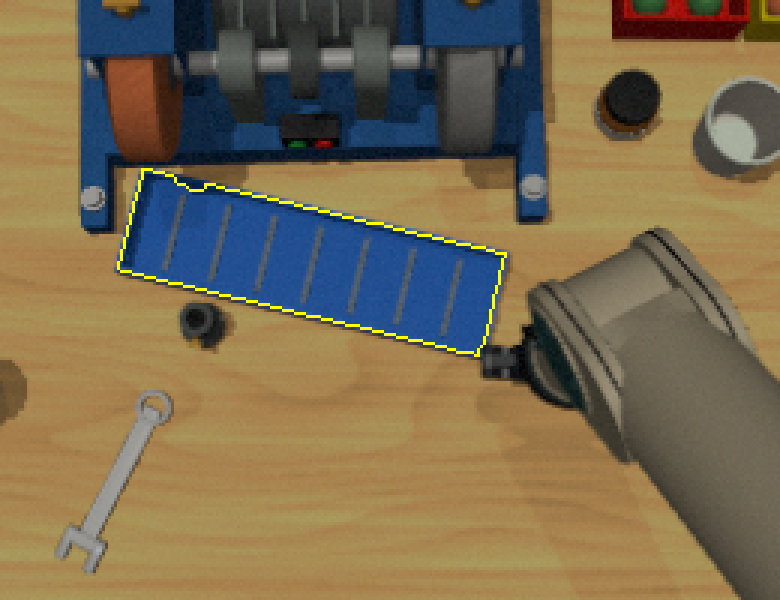

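{"method": "move_arm", "body": {
  "rows": "-0.035 0.012 0 0 0.5 0 0; -0.035 0.012 0 0 0 0 0; 0 0 0.03 0 0 0 0; 0 0 0.03 0 0 0 0; 0 0 0.021 0 0 0 0"
}}

```text
time: 13.38
ee_pos: [0.4735, -0.1035, 0.022]
ee_rot: [3.139, 0.001, -1.563]
force: [0.5, 0.5, -0.3]
grip_width: -0.0003
```

```bash
python3 -c "
from h import *
print(readout.get_state()['qpos'])
go([.475,-.103,.023],-np.pi/2)
"
```

```text
[ 0.5253  0.8484 -0.5571  2.1099  1.0212  0.4834 -2.3952]
t 13.38 pos [ 0.4735 -0.1035  0.022 ] rot [ 3.1394  0.0007 -1.5632] F [ 0.4809  0.5114 -0.328 ]
shift now-frame [-0.0005 -0.0015 -0.001 ] in target frame [-0.0005 -0.0015 -0.001 ] turn deg [0.1262 0.041  0.4331]
```

{"method": "move_arm", "body": {
  "rows": "0 -0.012 0 0 0 0 0; 0 -0.01 0 0 0 0 0; 0 -0.008 0 0 0 0 0; 0 -0.006 0 0 0 0 0; 0 -0.006 0 0 0 0 0"
}}

```text
time: 13.8
ee_pos: [0.5155, -0.1051, 0.0232]
ee_rot: [3.138, -0.001, -1.568]
force: [-1.2, -1.5, -0.2]
grip_width: -0.0002
```

{"method": "move_arm", "body": {
  "rows": "0 -0.006 0 0 0 0 0; 0 -0.006 0 0 0 0 0; 0 -0.006 0 0 0 0 0; 0 -0.006 0 0 0 0 0; 0 -0.006 0 0 0 0 0"
}}

```text
time: 14.22
ee_pos: [0.5464, -0.1053, 0.0234]
ee_rot: [3.14, -0.002, -1.569]
force: [-2.1, -1.7, -0.4]
grip_width: 0.0
```

```bash
python3 -c "
from h import *
go([.58,-.103,.023],-np.pi/2)
r,c,i=pan('top',lo=(100,170,90),roi=(230,180,420,310));print(r)
cv2.drawContours(i,[c],-1,(0,255,255),1)
cv2.imwrite('pics/t13.png',i[130:330,200:460].repeat(3,0).repeat(3,1))
"
```

```text
t 14.22 pos [ 0.5464 -0.1053  0.0234] rot [ 3.1397 -0.0016 -1.5693] F [-2.0885 -1.736  -0.4253]
shift now-frame [-0.0022 -0.0336  0.0003] in target frame [-0.0023 -0.0336  0.0004] turn deg [ 0.106  -0.0919  0.0868]
((617.4833984375, 62.918487548828125), (326.7745361328125, 115.37786865234375), 82.0714111328125)
```

View pics/t13.png

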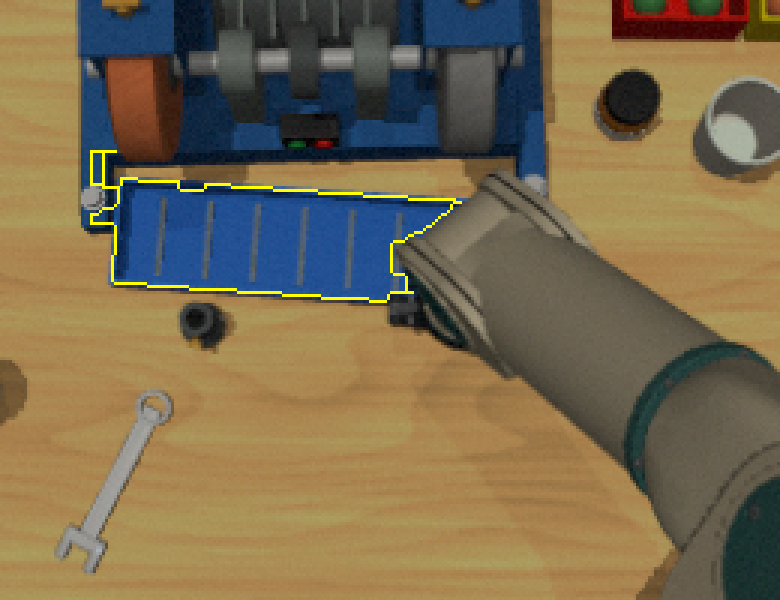

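{"method": "move_arm", "body": {
  "rows": "0 0.02 0 0 0 0 0; 0 0.022 0 0 0 0 0; -0.04 0 0 0 0 0 0; -0.04 0 0 0 0 -0.6 0.03; -0.037 0 0 0 0 -0.6 0.07"
}}

```text
time: 14.68
ee_pos: [0.5045, 0.0141, 0.0238]
ee_rot: [-3.141, 0.001, -1.549]
force: [0.0, 0.2, -1.0]
grip_width: 0.0234
```

```bash
python3 -c "
from h import *
go([.58,.01,.016],-1.55)
i=optics.grab_frame('top')
cv2.imwrite('pics/t14.png',cv2.resize(i[160:250,210:400],None,fx=4,fy=4,interpolation=cv2.INTER_CUBIC))
cv2.imwrite('pics/w14.png',optics.grab_frame('wrist'))
"
```

```text
t 14.68 pos [0.5045 0.0141 0.0238] rot [-3.1405  0.0009 -1.5488] F [ 0.0107  0.2006 -1.0347]
shift now-frame [ 0.0058 -0.0754  0.0078] in target frame [ 0.0057 -0.0754  0.0078] turn deg [-0.0599  0.0543  0.0677]
```

View pics/t14.png

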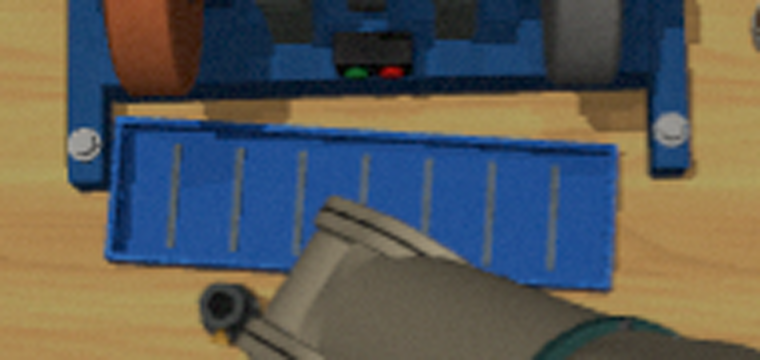

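View pics/w14.png

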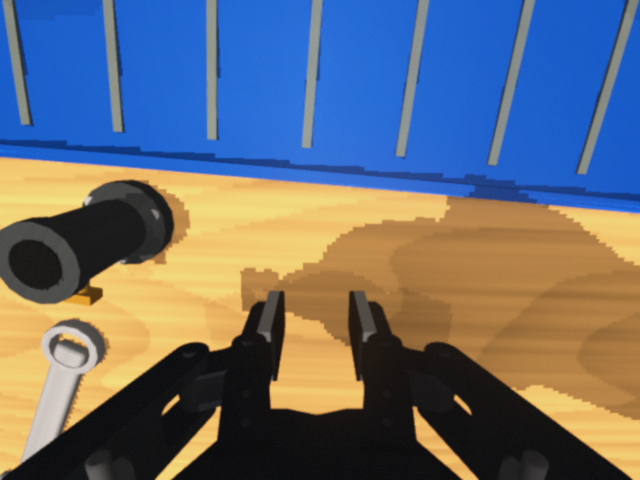

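```bash
python3 -c "
from h import *
P=[pt('top',(210+u/4,160+v/4),.026)[:2] for u,v in [(121,117),(618,146),(612,291),(106,263)]]
print(np.array(P),np.mean(P,0)); d=P[0]-P[1]; print(np.degrees(np.arctan2(-d[0],d[1])))
"
```

```text
[[ 0.6694  0.1892]
 [ 0.6518 -0.1366]
 [ 0.5565 -0.1325]
 [ 0.5727  0.1965]] [0.6126 0.0292]
-3.105009595609908
```

{"method": "move_arm", "body": {
  "rows": "0.004 0 0.004 0 0 0 0.085; 0 -0.01 0.004 0 0 0 0.085; 0 -0.01 0 0 0 0 0.085; 0 -0.01 0 0 0 0 0.085; 0 -0.008 0 0 0 0 0.085"
}}

```text
time: 15.2
ee_pos: [0.5425, 0.0066, 0.0148]
ee_rot: [3.14, -0.002, -1.551]
force: [0.7, 0.2, -0.2]
grip_width: 0.0848
```

{"method": "move_arm", "body": {
  "rows": "0 -0.005 0 0 0 0 0.085; 0 -0.005 0 0 0 0 0.085; 0 -0.005 0 0 0 0 0.085; 0 -0.005 0 0 0 0 0.085; 0 -0.005 0 0 0 0 0.085"
}}

```text
time: 15.62
ee_pos: [0.5638, 0.0072, 0.0146]
ee_rot: [3.134, -0.005, -1.55]
force: [-6.2, -3.4, 3.6]
grip_width: 0.0849
```

```bash
python3 -c "
from h import *
go([.58,.01,.016],-1.55)
i=optics.grab_frame('top')
cv2.imwrite('pics/t15.png',cv2.resize(i[160:250,210:400],None,fx=4,fy=4,interpolation=cv2.INTER_CUBIC))
cv2.imwrite('pics/w15.png',optics.grab_frame('wrist'))
"
```

```text
t 15.62 pos [0.5638 0.0072 0.0146] rot [ 3.134  -0.0051 -1.5498] F [-6.2261 -3.399   3.5979]
shift now-frame [-0.0025 -0.0163 -0.0015] in target frame [-0.0025 -0.0163 -0.0014] turn deg [ 0.4357 -0.2895  0.011 ]
```

View pics/t15.png

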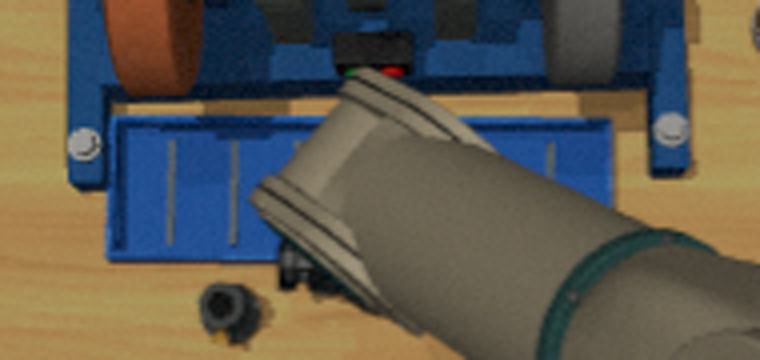

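View pics/w15.png

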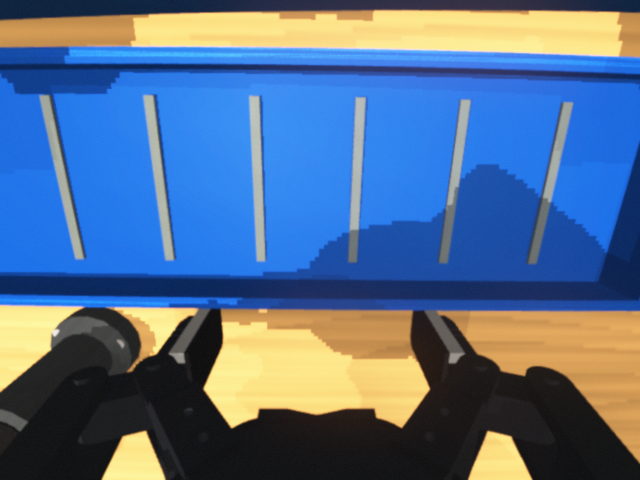

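{"method": "move_arm", "body": {
  "rows": "0 -0.003 0 0.4 -0.3 0 0.085; 0 -0.003 0 0 0 0 0.085; 0 -0.003 0 0 0 0 0.085; 0 -0.003 0 0 0 0 0.085; 0 -0.003 0 0 0 0 0.085"
}}

```text
time: 16.13
ee_pos: [0.5761, 0.0075, 0.0145]
ee_rot: [3.137, -0.001, -1.546]
force: [-14.0, -4.9, 9.2]
grip_width: 0.085
```

```bash
python3 -c "
from h import *
go([.58,.01,.016],-1.55)
i=optics.grab_frame('top')
cv2.imwrite('pics/t16.png',cv2.resize(i[160:250,210:400],None,fx=4,fy=4,interpolation=cv2.INTER_CUBIC))
cv2.imwrite('pics/w16.png',optics.grab_frame('wrist'))
"
```

```text
t 16.13 pos [0.5761 0.0075 0.0145] rot [ 3.1371 -0.001  -1.5464] F [-14.0105  -4.8546   9.1981]
shift now-frame [-0.0024 -0.004  -0.0016] in target frame [-0.0025 -0.004  -0.0015] turn deg [ 0.2595 -0.0574  0.2075]
```

View pics/t16.png

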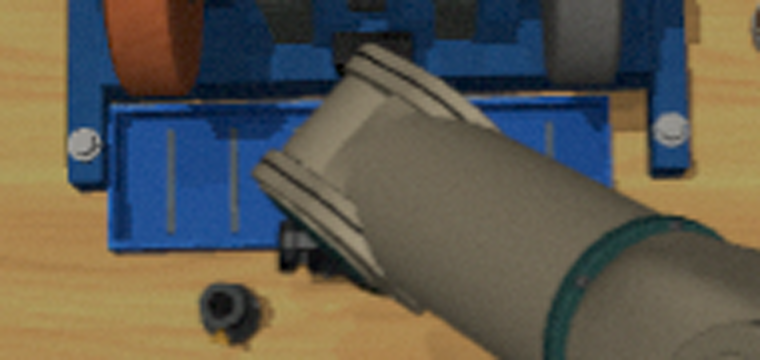

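View pics/w16.png

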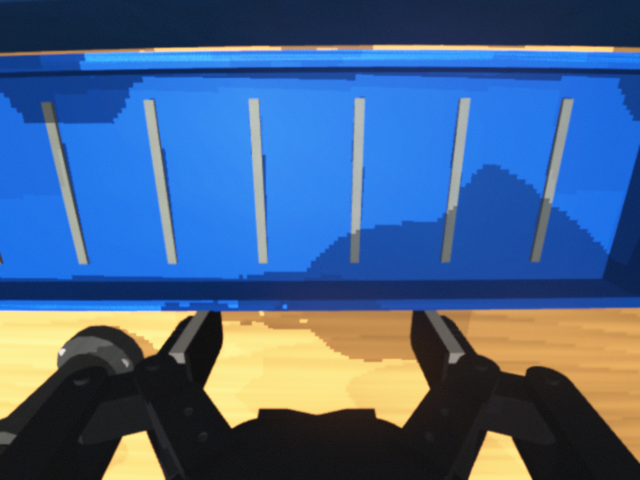

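{"method": "move_arm", "body": {
  "rows": "0 -0.002 0 0 0 0 0.085; 0 -0.002 0 0 0 0 0.085; 0 -0.002 0 0 0 0 0.085; 0 -0.002 0 0 0 0 0.085; 0 0 0 0 0 0 0.085"
}}

```text
time: 16.65
ee_pos: [0.5831, 0.0078, 0.0143]
ee_rot: [3.135, -0.001, -1.546]
force: [-13.0, -4.4, 8.5]
grip_width: 0.085
```

```bash
python3 -c "
from h import *
go([.58,.01,.016],-1.55)
i=optics.grab_frame('top')
cv2.imwrite('pics/t17.png',cv2.resize(i[160:250,210:400],None,fx=4,fy=4,interpolation=cv2.INTER_CUBIC))
cv2.imwrite('pics/w17.png',optics.grab_frame('wrist'))
"
```

```text
t 16.65 pos [0.5831 0.0078 0.0143] rot [ 3.1354 -0.001  -1.5458] F [-12.9879  -4.4189   8.457 ]
shift now-frame [-0.0023  0.0031 -0.0017] in target frame [-0.0023  0.0031 -0.0017] turn deg [ 0.3553 -0.0601  0.2379]
```

View pics/t17.png

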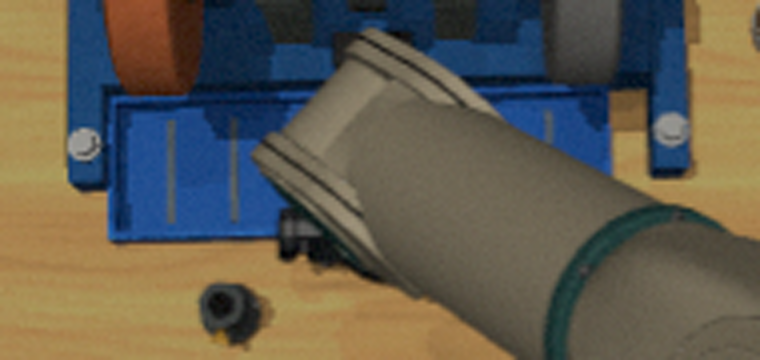

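View pics/w17.png

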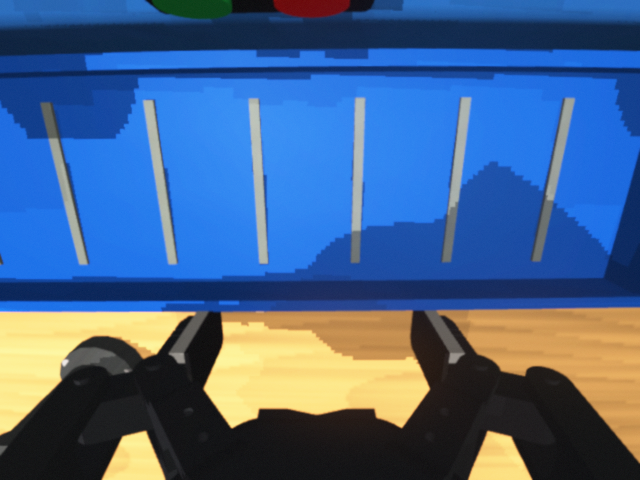

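{"method": "move_arm", "body": {
  "rows": "0 -0.001 0 0 0 0 0.085; 0 -0.001 0 0 0 0 0.085; 0 -0.001 0 0 0 0 0.085; 0 0 0 0 0 0 0.085; 0 0 0 0 0 0 0.085"
}}

```text
time: 17.17
ee_pos: [0.5833, 0.0078, 0.0142]
ee_rot: [3.131, -0.002, -1.545]
force: [-20.6, -5.5, 13.9]
grip_width: 0.0852
```

{"method": "move_arm", "body": {
  "rows": "0 -0.001 0 0 0 0 0.085; 0 -0.001 0 0 0 0 0.085; 0 0 0 0 0 0 0.085; 0 0 0 0 0 0 0.085; 0 0 0 0 0 0 0.085"
}}

```text
time: 17.58
ee_pos: [0.5834, 0.0078, 0.0142]
ee_rot: [3.127, -0.003, -1.544]
force: [-24.0, -5.0, 18.9]
grip_width: 0.0849
```

{"method": "move_arm", "body": {
  "rows": "0 0.005 0 0 0 0 0.085; 0 0.02 0 0 0 0 0.085; 0 0.03 0 0 0 0 0.085; 0.04 0.005 -0.02 0 0 0 0.085; 0.04 0 -0.03 0 0 0 0.085"
}}

```text
time: 18.0
ee_pos: [0.5332, -0.0592, 0.0574]
ee_rot: [-3.141, 0.006, -1.539]
force: [1.5, -0.8, -0.0]
grip_width: 0.0849
```

{"method": "move_arm", "body": {
  "rows": "0.04 0 -0.03 0 0 0 0.085; 0.04 0 -0.03 0 0 0 0.085; 0.04 0 -0.03 0 0 0 0.085; 0.04 0 0 0 0 0 0.085; 0 0 0 0 0 0 0.085"
}}

```text
time: 18.42
ee_pos: [0.5395, -0.2131, 0.1335]
ee_rot: [-3.133, -0.004, -1.56]
force: [-0.2, -1.7, -1.2]
grip_width: 0.0851
```

```bash
python3 -c "
from h import *
go([.58,.01,.016],-1.55)
i=optics.grab_frame('top')
cv2.imwrite('pics/t18.png',cv2.resize(i[160:250,210:400],None,fx=4,fy=4,interpolation=cv2.INTER_CUBIC))
i=optics.grab_frame('side')
cv2.imwrite('pics/s18.png',cv2.resize(i[140:320,270:510],None,fx=3,fy=3,interpolation=cv2.INTER_CUBIC))
"
```

```text
t 18.42 pos [ 0.5395 -0.2131  0.1335] rot [-3.1329 -0.0036 -1.5603] F [-0.2054 -1.6735 -1.2157]
shift now-frame [-0.2231 -0.0418  0.1171] in target frame [-0.2222 -0.0451  0.1175] turn deg [-0.4998 -0.2064 -0.5888]
```

View pics/t18.png

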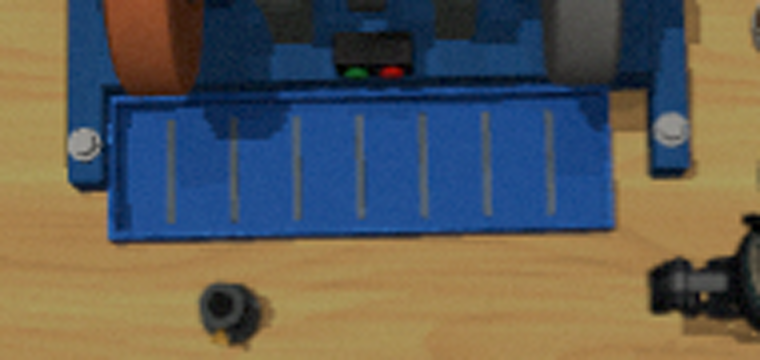

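View pics/s18.png

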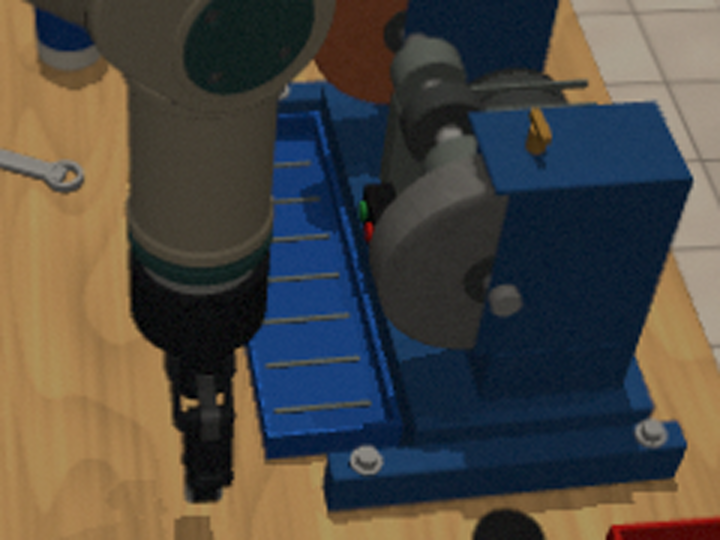

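```bash
python3 -c "
from h import *
A=lambda u,v:(210+u/4,160+v/4)
i=cv2.cvtColor(optics.grab_frame('top'),cv2.COLOR_BGR2HSV)
m=cv2.inRange(i,(100,140,70),(125,255,255))
# front edge of pan: lowest blue pixel per column
U=np.arange(242,360); E=[]
for u in U:
    v=200+np.flatnonzero(m[200:235,u]).max(); E.append(pt('top',(u,v+.5),.026)[:2])
E=np.array(E); p=np.polyfit(E[:,1],E[:,0],1); print('front slope',p, 'yaw deg',-np.degrees(np.arctan(p[0])),'x at y=.018',np.polyval(p,.018))
for n,q in dict(FL=(109,241),FR=(616,230),BL=(111,97),BR=(611,90)).items(): print(n,pt('top',A(*q),.026)[:2])
for n,q,z in [('faceL',(110,88),.055),('faceR',(645,78),.055),('railL',(105,180),.04),('railR',(650,166),.04)]: print(n,pt('top',A(*q),z)[:2])
"
```

```text
front slope [-0.0316  0.5948] yaw deg 1.8101018959269828 x at y=.018 0.5942278964575428
FL [0.5872 0.1949]
FR [ 0.5964 -0.1352]
BL [0.6828 0.1962]
BR [ 0.689  -0.1322]
faceL [0.6825 0.1917]
faceR [ 0.6906 -0.1516]
railL [0.6251 0.196 ]
railR [ 0.6362 -0.156 ]
```

```bash
python3 -c "
from h import *
i=optics.grab_frame('top'); cv2.imwrite('pics/t19.png',i)
d=cv2.absdiff(i,cv2.imread('pics/top0.png')).max(2)
for n,(x0,y0,x1,y1) in dict(bottle=(155,240,205,280),wrench=(215,255,260,325),brush=(130,295,210,345),box=(120,178,190,235),jar=(395,150,425,178),cup=(430,152,470,192),slab=(470,212,508,250)).items(): print(n,(d[y0:y1,x0:x1]>50).sum())
"
```

```text
bottle 0
wrench 0
brush 0
box 0
jar 0
cup 60
slab 103
```

View pics/t19.png

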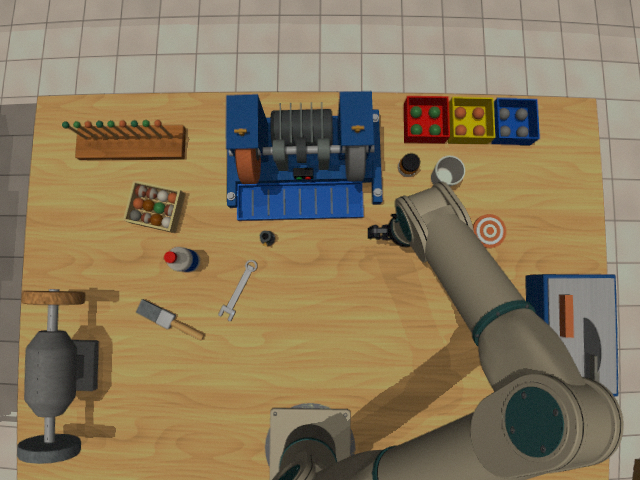

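```bash
python3 -c "
from cell import ctrl
print(ctrl.hand_in())"
```

```text
the job is handed in; nothing more can be done
None
```

I pushed the pan home and handed the job in at about 18.5 s; no verdict came back. I pushed one end to angle the pan, slid it lengthwise behind the socket post, swung the right end in, then pressed it flush with both open fingers.

**Final press:** it stalled at about 24 N against the face.

**Pan position:** from the overhead view, its centre is about 48 mm in front of the face and about 12 mm left of the bay centre, against or almost against the left foot rail. Both are inside the limits.

**Angle:** the checks disagree slightly. The pan measured 1.6 to 1.8°, while the grinder measured 1.35° from its face and 1.8° from its rails. The worst difference is about 0.45°, under the 1.7° limit.

**Other things on the bench:** the bottle, wrench, brush, stone box and jar showed no change from the start. The cup and slab did show pixel changes, which I put down to the arm partly covering them in the last overhead picture; I did not check this with a clear view.

**Pan flat:** I never saw it lift or tip in the pictures, but I did not measure its height or tilt. The arm had backed well clear before I handed in.

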